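# Snap the airflow module onto the cage controller's rail

### The job

Fit the loose narrow grey controller module onto the mounting rail, over the small brass contact pin in the free place between the two modules already fitted: tilt it, hook its lip under the rail's edge nearest the robot, then rock its far end down until the sprung foot clicks under the other edge, so that it sits level and square, centred on the pin, and stays latched when you let go. Be gentle with the rail: its exact height and its fore-and-aft position must be found by feel, and nothing on the mount may be pushed hard (keep well under 40 N). Leave everything else on the bench where it is.

Things in the scene. Friction and masses are not known exactly. Their poses are not given: they have to be found in the camera images.
- module_center (a point): Centre, half-way up (42.5 mm above its lowest face), of the loose narrow grey plastic module, 0.15 to 0.29 kg: 76 mm long (its x), 28 mm wide (its y), 85 mm high (its z); it stands upright on the bench. x points from its hook end to its foot end. Body 76 mm long up to 56 mm high, 60 mm long above. Grip it across its 28 mm width
- module_lip (a point): Tip of the hook's lip: 19.5 mm toward -x from the module's middle, 2.5 mm above its lowest face. The lip (28 mm wide, top at 4 mm, its last 3 mm tapering down to this tip) grows from a wall at x = -32 to -25.5 mm. Lip, wall and body underside form a slot 7 mm high, 6 mm deep, open to +x; the 4.5 mm thick rail edge goes fully in with the module tilted 12 to 18 deg (foot end up)
- module_under (a point): Middle of the module's flat body underside, 11 mm above its lowest face; this face sits on the rail's top in the end. Module hooked and let go but not latched: the foot rests on the rail's far edge and the module stays tilted by about 10 to 12 deg
- module_top (a point): Point on the module's flat top, 85 mm above its lowest face, 24 mm toward the foot end from its middle: a good place to push down. Clicking in takes about 7 to 15 N here
- foot (a joint): Black sprung foot under the module's +x end, m: 0 at rest, grows as it is pushed outwards (to 0.008). Its nose reaches inwards to x = +21 mm, its flat top 5 mm above the module's lowest face, bevelled 45 deg below: pressed onto the rail's edge it gives way outwards by about 4 mm, then snaps back to 0 under the edge
- mount: Fixed aluminium plate 150 (x) x 300 (y) x 14 mm that carries the rail. Origin: centre of its underside; x points away from the robot, y along the rail. The steel rail is a flat strip 50 mm wide, 4.5 mm thick, 260 mm long, on a 22 mm wide web; both long edges overhang. Fitted modules: at y = +94 mm (30 mm wide, 50 mm above the rail) and y = -97 mm (36 wide, 45 above)
- rail_edge (a point): NOMINAL near edge of the rail's top at the free place: x = -25 mm, y = 0, 50 mm above the mount's origin. The rail is clamped in slots: its TRUE top may be up to 7 mm higher or lower and its true edge up to 8 mm farther or nearer than this reading, fixed during a run and parallel to the plate. Find it by touch
- station (a point): Nominal middle of the rail's top at the free place, y = 0, with the mount's axes (same unknown offset as the rail edge). The contact pin stands at y = 0, 12 mm farther (+x) than the rail's true middle line
- pin (a joint): Brass spring contact pin, 10 mm across, that stands through the rail, m: 0 when free (5 mm proud of the rail), 0.005 when flush; 2 N to start, 4 N when flush. Under a latched module it reads about 0.0025 to 0.004, as the latch has some 1.5 mm of lift; a module that is not latched does not press it
- wide_unit: Bystander: loose white box 80 x 50 x 60 mm high. Origin under its centre
- end_block: Bystander: loose small grey stepped block 60 x 20 x 53 mm high, without hook or foot. Origin under its centre
- jar: Bystander: closed glass jar, 88 mm across, 118 mm high. Origin under its centre
- screwdriver: Bystander: screwdriver 190 mm long lying along its x axis. Origin under its centre
- timer: Bystander: flat white timer 60 x 70 x 18 mm. Origin under its centre
- clip_tray: Bystander: open white tray 110 x 150 x 30 mm. Origin under its centre
- vial_rack: Bystander: white block with vials, 70 x 160 x 72 mm high. Origin under its centre

How it is judged:
By the outcome, as a careful person would: the job done as asked, in the order asked, and still so for the second after the job is handed in, with the robot touching nothing.
It also fails if it takes over 64 s, if anything falls off the work surface, if the arm or the gripper's body presses on something with over 40 N, if the wrist force passes 120 N, or if a joint passes its speed limit or range.

### The arm

A 6-joint arm with a two-finger parallel gripper is mounted at the origin on the work surface. World frame = base frame: x ahead of the robot, y to its left, z up, the work surface at z = 0. Lengths are in m, angles in rad, forces in N, time in s.
With the tool pointing down it reaches from about 0.35 to 0.85 m from the base axis. Payload 8.1 kg.
Tool frame: the origin (TCP) lies at the very end of the fingers, on their centre line; the grasp point (between the pads) lies 19 mm behind it; z points along the fingers, y is the direction in which the jaws open and shut (so a half turn about z gives the same grasp; the last joint's range is limited). The gripper opens to 93 mm and grips with 3 to 60 N. Pads are 15 mm wide; open, the fingers measure 128 mm over their backs; the gripper's body (75 mm by 188 mm) begins 65 mm behind the grasp point.
Start: joints at [1.077, 0.13, 1.488, -0, 1.523, -0.085], TCP at [0.238, 0.551, 0.219] pointing down, gripper open.
Joint ranges: [-2.96, 2.96], [-0.89, 2.26], [0.02, 2.5], [-1.34, 4.48], [0, 2.73], [-2.66, 2.66]. Speed limits (rad/s): [2.39, 2.39, 2.79, 3.14, 3.14, 3.14].

### API

Orientations are given as a rotation vector (axis times angle).
In Python, from plant import robot gives the robot as it stands.
- The arm moves only by the shell command python3 -m inch 'ROWS' [FORCE]. ROWS is JSON, a list that holds one entry, the list of rows, each a list of 7 numbers: the shift along the tool's x, y, z in cm, then the turn, a rotation vector about the tool's x, y, z in degrees, then the gripper command: -1 is fully open, 1 is shut, values between are in proportion. A call has 1 to 5 rows; each row shifts and turns the commanded pose from where the row before left it, along the tool's axes as they then stand; what a row does not reach is not made up. A row lasts 1/10 s, in which the tool goes at most 50 mm and 8.59 degrees, less where a joint would pass 70% of its speed; a pose out of reach is approached as far as the arm can. A call with a gripper value outside its range is refused whole. The fingers move at their own pace and stop on an object; FORCE is the grip in N (left out, the last holds). Time passes only in rows, so rows that do not move let the fingers close. It gives the time, the measured TCP pose, the force and the opening at its end, in the units of the state.
- robot.read_state(): the state, without advancing time (a new reading comes with each control period).
- robot.read_camera(name): name is "scene" or "top" or "wrist"; returns a dict with "image" (480x640x3 uint8, blue, green, red), "K" (3x3 intrinsics, pixels), "distortion" ([k1, k2, p1, p2, k3] as OpenCV has them; the pictures are not rectified), "R" (3x3) and "t" (3): a world point X has camera coordinates R X + t; the wrist camera has in their place "tool_from_camera" (4x4, takes a point from camera to tool coordinates, whose origin is the TCP and whose axes are the flange's). Camera axes: x right, y down, z forward; pixel columns grow to the right and rows downward; lengths in m; the calibration is good to about 2 mm. A picture is of the moment at which its call begins: read the wrist's pose just before it. There is no depth.
- robot.close_job(): hands the job in, once; it reports no verdict.
The state is a dict: "t": time; "q": joint angles; "dq": joint speeds; "joint_torque": joint torques, N m; "tool_pos": TCP position; "orientation": TCP orientation; "force": force on the tool from outside, world axes, zero at the start; "wrist_torque": the same for the moment, N m; "opening": finger opening in m.
Only numpy, scipy, OpenCV 4.12 (cv2) and the standard library are available. Lean on these libraries where they do the work, as an engineer would, in place of code of your own. Each camera call takes 0.05 s, during which the arm holds its last target. There are 200 camera calls.

## Working session

There is one attempt and no reset: what is moved stays moved. The work goes in short steps, Python scripts to look and compute and a shell command to move; the robot and the scene stay as the last step left them, time stands still between calls to the robot, and variables do not carry over. Pictures are saved under pics/ and viewed, about 8 in all and at most 12, crops included, and the job is handed in when it is done.

```bash
ls; mkdir -p pics; python3 - <<'E'
from plant import robot
import cv2,numpy as np
s=robot.read_state(); print({k:np.round(v,4) for k,v in s.items()})
for n in ("scene","top"):
    c=robot.read_camera(n); cv2.imwrite(f"pics/{n}0.png",c["image"]); print(n,c["K"],c["distortion"],c["R"],c["t"])
c=robot.read_camera("wrist"); print(c["K"],c["distortion"],c["tool_from_camera"])
E
```

```text
pics
{'t': np.float64(0.0), 'q': array([ 1.0766,  0.1312,  1.4893,  0.    ,  1.523 , -0.0854]), 'dq': array([ 0.0001, -0.0006, -0.0015, -0.0006,  0.0002,  0.0021]), 'joint_torque': array([ 5.00000e-04, -5.59862e+01, -4.91744e+01,  7.66000e-02,
        3.58000e-02, -1.00000e-04]), 'tool_pos': array([0.2382, 0.5501, 0.2176]), 'orientation': array([-6.3750e-01, -3.0757e+00,  2.8000e-03]), 'force': array([ 0.392 ,  0.5845, -0.3563]), 'wrist_torque': array([-0.0294, -0.027 ,  0.0392]), 'opening': np.float64(0.0929)}
scene [[555.31724994   0.         326.84524048]
 [  0.         555.31724994 240.06231546]
 [  0.           0.           1.        ]] [0.05507101 0.         0.         0.         0.        ] [[ 0.8538303   0.52006323  0.02254022]
 [ 0.34418049 -0.5315246  -0.77396472]
 [-0.39052991  0.66859244 -0.63282742]] [-0.53119412 -0.11001895  1.38367356]
top [[483.6562278    0.         324.16202856]
 [  0.         483.6562278  238.78936413]
 [  0.           0.           1.        ]] [-0.07232201  0.          0.          0.          0.        ] [[ 0.02133923 -0.9997564   0.00563767]
 [-0.98868368 -0.02193974 -0.14840224]
 [ 0.14848978 -0.00240708 -0.98891101]] [0.00760867 0.57934333 1.08738811]
[[375.7918965    0.         317.80315076]
 [  0.         375.7918965  235.58541311]
 [  0.           0.           1.        ]] [0.00659047 0.         0.         0.         0.        ] [[ 6.07400285e-04 -9.69296136e-01 -2.45895570e-01  6.78816428e-02]
 [ 9.99999784e-01  5.27398774e-04  3.91200866e-04  1.34220426e-03]
 [-2.49504466e-04 -2.45895755e-01  9.69296248e-01 -1.66059721e-01]
 [ 0.00000000e+00  0.00000000e+00  0.00000000e+00  1.00000000e+00]]
```

View pics/scene0.png

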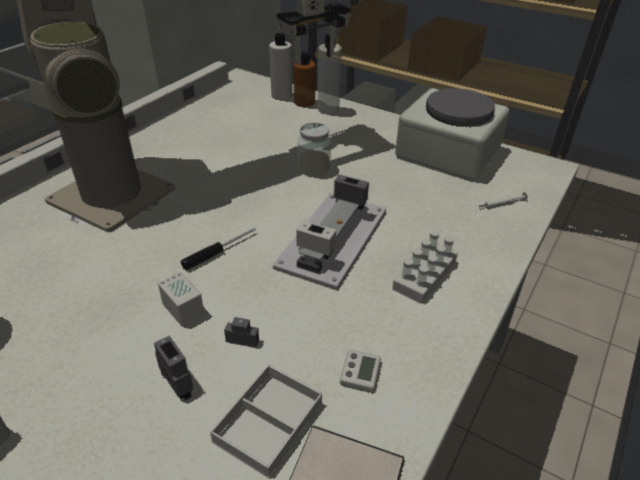

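View pics/top0.png

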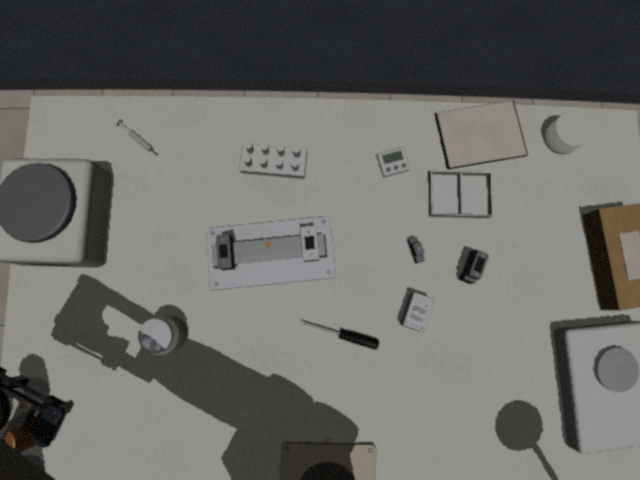

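The scene view shows the loose module at (172,367) and the mount around (330,230). In the top view the module is at (472,264), the end block at (416,249), the plate spans (207–335, 217–290), and the pin is at (267,243). I'll enlarge these crops.

```bash
cat > h.py <<'E'
from plant import robot
import cv2,numpy as np
from scipy.spatial.transform import Rotation as Ro
def cam(n):
    s=robot.read_state(); c=robot.read_camera(n)
    if n=="wrist":
        T=np.eye(4);T[:3,:3]=Ro.from_rotvec(s["orientation"]).as_matrix();T[:3,3]=s["tool_pos"]
        W=np.linalg.inv(T@np.array(c["tool_from_camera"])); c["R"]=W[:3,:3];c["t"]=W[:3,3]
    for k in("K","distortion","R","t"):c[k]=np.array(c[k],float)
    return c
def ray(c,uv):
    p=cv2.undistortPoints(np.array(uv,float).reshape(-1,1,2),c["K"],c["distortion"]).reshape(-1,2)
    d=np.c_[p,np.ones(len(p))]@c["R"]; return -c["R"].T@c["t"],d
def onz(c,uv,z):
    o,d=ray(c,uv); z=np.broadcast_to(z,len(d)); return o+d*((z-o[2])/d[:,2])[:,None]
def proj(c,X):
    return cv2.projectPoints(np.array(X,float).reshape(-1,1,3),cv2.Rodrigues(c["R"])[0],c["t"],c["K"],c["distortion"])[0].reshape(-1,2)
E
python3 - <<'E'
import cv2,numpy as np
t=cv2.imread("pics/top0.png");s=cv2.imread("pics/scene0.png")
f=lambda im,x,y,w,h,k:cv2.convertScaleAbs(cv2.resize(im[y:y+h,x:x+w],None,fx=k,fy=k,interpolation=cv2.INTER_CUBIC),alpha=1.5)
a=np.hstack([f(t,432,230,80,60,5),f(s,140,325,80,60,5)])
b=np.hstack([f(t,200,205,140,90,400/140)[:257,:400],f(s,265,170,130,120,400/130*.7)[:257,:280],np.zeros((257,120,3),np.uint8)])
cv2.imwrite("pics/c1.png",np.vstack([a,b]))
E
```

```text
(no output)
```

View pics/c1.png

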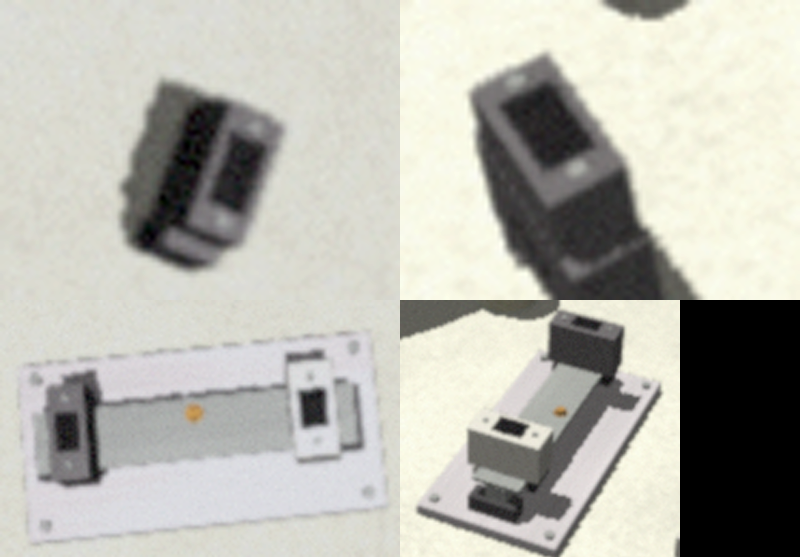

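```bash
python3 - <<'E'
from h import *
t=cam("top");s=cam("scene")
m=lambda p,x,y,k:np.array(p,float)/k+[x-.5+.5/k*0,y-.5*0]
P=onz(t,m([(222,97),(284,126),(240,243),(187,228)],432,230,5),.085); print("top face T\n",P.round(4),P.mean(0))
P=onz(s,m([(70,95),(147,53),(228,165),(150,207)],140,325,5),.085); print("top face S\n",P.round(4),P.mean(0))
print("foot scene",onz(s,[(184,393)],.005))
print("ledge end S",onz(s,m([(170,272),(250,240)],140,325,5),.056))
k=400/140
P=onz(t,m([(20,65),(370,30),(387,505-300+0),(30,242)],200,205,k),.014); 
c=np.array([(20,365),(370,330),(387,505),(30,543)])-[0,300]
P=onz(t,m(c,200,205,k),.014); print("plate T\n",P.round(4),P.mean(0))
print("pin T",onz(t,m([(194,113)],200,205,k),.053))
k=400/130*.7
c=np.array([(418,510),(565,557),(660,383),(520,345)])-[400,300]
P=onz(s,m(c,265,170,k),.014);print("plate S\n",P.round(4),P.mean(0))
print("pin S",onz(s,m([(160,111)],265,170,k),.055))
E
```

```text
top face T
 [[ 0.5561 -0.3235  0.085 ]
 [ 0.5435 -0.3518  0.085 ]
 [ 0.4902 -0.3302  0.085 ]
 [ 0.4965 -0.3062  0.085 ]] [ 0.52154736 -0.32793065  0.085     ]
top face S
 [[ 0.4905 -0.3332  0.085 ]
 [ 0.4989 -0.3069  0.085 ]
 [ 0.5536 -0.3276  0.085 ]
 [ 0.5444 -0.3528  0.085 ]] [ 0.52184876 -0.33013636  0.085     ]
foot scene [[ 0.54922751 -0.34095793  0.005     ]]
ledge end S [[ 0.54821495 -0.35402133  0.056     ]
 [ 0.56121253 -0.33126997  0.056     ]]
plate T
 [[ 0.6041  0.3047  0.014 ]
 [ 0.6406  0.0097  0.014 ]
 [ 0.493  -0.0074  0.014 ]
 [ 0.4546  0.288   0.014 ]] [0.54806172 0.1487334  0.014     ]
pin T [[0.56118125 0.15125384 0.053     ]]
plate S
 [[ 0.4972 -0.0142  0.014 ]
 [ 0.6514  0.0068  0.014 ]
 [ 0.6011  0.3053  0.014 ]
 [ 0.4296  0.2834  0.014 ]] [0.54484465 0.14531822 0.014     ]
pin S [[0.55898635 0.15223281 0.055     ]]
```

The module centre is about (0.522, −0.329) with x at about −21°. The mount centre is about (0.548, 0.149) with a yaw of about 7°. First I'll probe the rail with closed fingers on the way over.

```bash
cat >> h.py <<'E'
def goal(p,yaw,tilt=0):
    """rows total to reach TCP p; tool x at world angle yaw+180 (forward = yaw), tilt: foot end up deg"""
    s=robot.read_state(); R=Ro.from_rotvec(s["orientation"])
    a=np.radians(yaw); f=np.array([np.cos(a),np.sin(a),0]); G=np.c_[-f,np.cross([0,0,-1],-f),[0,0,-1]]
    G=Ro.from_rotvec(np.radians(-tilt)*G[:,1])*Ro.from_matrix(G)
    d=np.array(p)-s["tool_pos"]
    print("now",s["tool_pos"].round(4),"shift cm in current axes",(R.inv().apply(d)*100).round(2),"then turn deg",np.degrees((R.inv()*G).as_rotvec()).round(2),"| shift after turn",(G.inv().apply(d)*100).round(2))
def st():
    s=robot.read_state(); print("t",round(s["t"],2),s["tool_pos"].round(4),"F",s["force"].round(2),"M",s["wrist_torque"].round(2),"open",round(s["opening"],4))
E
python3 -c "
from h import *
goal([.5388,.1828,.14],7)"
```

```text
now [0.2384 0.5503 0.2181] shift cm in current axes [-42.18 -21.78   7.83] then turn deg [-5.000e-02 -2.000e-02 -3.042e+01] | shift after turn [-25.34 -40.14   7.81]
```

```bash
python3 -m inch '[[[0,0,0,0,0,-7.6,1],[0,0,0,0,0,-7.6,1],[0,0,0,0,0,-7.6,1],[0,0,0,0,0,-7.6,1],[-2.5,-4,0,0,0,0,1]]]' 20
python3 -m inch '[[[-2.5,-4,0,0,0,0,1],[-2.5,-4,0,0,0,0,1],[-2.5,-4,0,0,0,0,1],[-2.5,-4,0,0,0,0,1],[-2.5,-4,0,0,0,0,1]]]'
python3 -m inch '[[[-2.5,-4,0,0,0,0,1],[-2.5,-4,0,0,0,0,1],[-2.5,-4,0,0,0,0,1],[-2.8,-4,0,0,0,0,1],[0,0,0,0,0,0,1]]]'
python3 -c "
from h import *
st()
c=cam('wrist');cv2.imwrite('pics/w1.png',cv2.convertScaleAbs(c['image'],alpha=1.5));np.savez('w1.npz',**{k:c[k] for k in('K','distortion','R','t')})
goal([.5388,.1828,.08],7)"
```

```text
t: 0.75
tool_pos: [0.2656, 0.5161, 0.2182]
orientation: [0.206, -3.133, -0.002]
force: [1.3, -0.1, 0.7]
opening: 0.0578
t: 1.25
tool_pos: [0.4174, 0.329, 0.2187]
orientation: [-0.192, 3.135, 0.0]
force: [0.4, 1.0, 0.1]
opening: 0.0172
t: 1.75
tool_pos: [0.5411, 0.1794, 0.2183]
orientation: [-0.183, 3.136, -0.003]
force: [0.0, -0.6, -0.0]
opening: 0.0004
t 1.75 [0.5411 0.1794 0.2183] F [ 0.01 -0.64 -0.  ] M [0.06 0.06 0.01] open 0.0004
now [0.5395 0.1817 0.2182] shift cm in current axes [ 0.05  0.12 13.82] then turn deg [-0.02 -0.03 -0.28] | shift after turn [ 0.06  0.12 13.82]
```

View pics/w1.png

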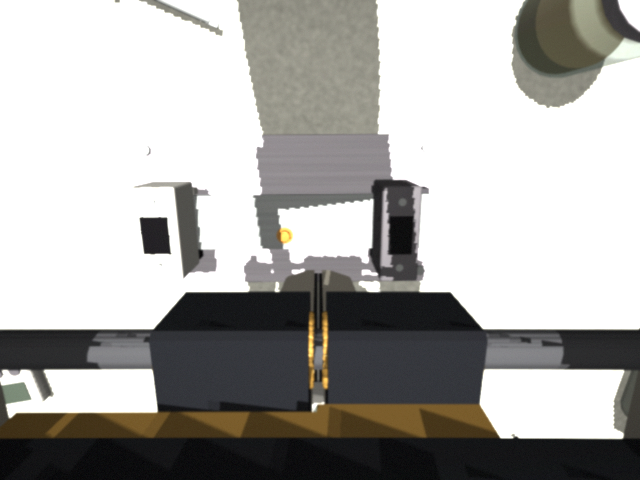

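The wrist view shows the plate's near edge at v≈134 (u 262–390), the rail's near edge at v≈194 and the pin at (285,236). The dark module is at the right.

```bash
python3 - <<'E'
from h import *
c=dict(np.load('w1.npz'))
E=onz(c,[(262,134),(390,134)],.014); print("plate near edge",E.round(4), np.degrees(np.arctan2(-(E[1]-E[0])[0],(E[1]-E[0])[1])))
for z in(.043,.05,.057):
    print(z,"pin",onz(c,[(285,236)],z+.005).round(4),"edge",onz(c,[(257,193.5),(375,193.5)],z).round(4).tolist())
# triangulate pin from top+wrist+scene
t=cam("top");s=cam("scene"); A=np.zeros((3,3));b=np.zeros(3)
for cc,uv in((t,(200+194*140/400,205+113*140/400)),(s,(265+160/(280/130),170+111/(280/130))),(c,(285,236))):
    o,d=ray(cc,[uv]);d=d[0]/np.linalg.norm(d);M=np.eye(3)-np.outer(d,d);A+=M;b+=M@o
print("pin 3D",np.linalg.solve(A,b))
E
python3 -m inch '[[[0,0,4,0,0,0,1],[0,0,4,0,0,0,1],[0,0,3.5,0,0,0,1],[0,0,0.8,0,0,0,1],[0,0,0,0,0,0,1]]]'
python3 -c "
from h import *
st()"
```

```text
plate near edge [[0.4749 0.1191 0.014 ]
 [0.4608 0.24   0.014 ]] 6.692329473314942
0.043 pin [[0.5631 0.1525 0.048 ]] edge [[0.5276, 0.123, 0.043], [0.515, 0.2298, 0.043]]
0.05 pin [[0.5612 0.1529 0.055 ]] edge [[0.5265, 0.124, 0.05], [0.5142, 0.2286, 0.05]]
0.057 pin [[0.5594 0.1533 0.062 ]] edge [[0.5254, 0.1251, 0.057], [0.5133, 0.2275, 0.057]]
pin 3D [0.56082479 0.15141864 0.05590973]
t: 2.4
tool_pos: [0.5363, 0.1852, 0.0945]
orientation: [0.194, -3.132, 0.001]
force: [-0.5, -0.5, 1.2]
opening: 0.0004
t 2.4 [0.5363 0.1852 0.0945] F [-0.46 -0.49  1.18] M [0.05 0.03 0.02] open 0.0004
```

```bash
python3 -m inch '[[[0,0,2,0,0,0,1],[0,0,1,0,0,0,1],[0,0,0.3,0,0,0,1],[0,0,0,0,0,0,1],[0,0,0,0,0,0,1]]]'
for i in 1; do python3 -m inch '[[[0,0,0.2,0,0,0,1],[0,0,0,0,0,0,1]]]'|grep -E 'pos|force'
python3 -m inch '[[[0,0,0.2,0,0,0,1],[0,0,0,0,0,0,1]]]'|grep -E 'pos|force'
python3 -m inch '[[[0,0,0.2,0,0,0,1],[0,0,0,0,0,0,1]]]'|grep -E 'pos|force';done
```

```text
t: 2.9
tool_pos: [0.5389, 0.1845, 0.0639]
orientation: [-0.191, 3.134, 0.0]
force: [0.0, 0.3, 0.2]
opening: 0.0004
tool_pos: [0.5384, 0.1843, 0.061]
force: [-0.7, 0.9, 0.3]
tool_pos: [0.538, 0.1842, 0.0584]
force: [-0.3, -0.9, 0.0]
tool_pos: [0.538, 0.1842, 0.0562]
force: [0.9, 0.5, -0.7]
```

```bash
m(){ grep -E 'pos|force'; }
python3 -m inch '[[[0,0,0.2,0,0,0,1],[0,0,0,0,0,0,1]]]'|m
python3 -m inch '[[[0,0,0.1,0,0,0,1],[0,0,0,0,0,0,1]]]'|m
python3 -m inch '[[[0,0,0.1,0,0,0,1],[0,0,0,0,0,0,1]]]'|m
python3 -m inch '[[[0,0,0.1,0,0,0,1],[0,0,0,0,0,0,1]]]'|m
```

```text
tool_pos: [0.538, 0.1842, 0.0543]
force: [-0.4, 0.1, 0.4]
tool_pos: [0.5383, 0.1843, 0.0538]
force: [-0.9, -0.3, 2.2]
tool_pos: [0.5383, 0.1843, 0.0537]
force: [-5.8, -0.9, 10.7]
tool_pos: [0.5384, 0.1843, 0.0537]
force: [-8.9, -3.7, 19.3]
```

```bash
m(){ grep -E 'pos|force'; }
python3 -m inch '[[[0,0,-1,0,0,0,1],[2.2,0,0,0,0,0,1],[2.2,0,0,0,0,0,1],[0,0,0,0,0,0,1],[0,0,1.05,0,0,0,1]]]'|m
python3 -m inch '[[[-0.8,0,0,0,0,0,1],[-0.3,0,0,0,0,0,1],[0,0,0,0,0,0,1]]]'|m
python3 -m inch '[[[-0.2,0,0,0,0,0,1],[0,0,0,0,0,0,1]]]'|m
python3 -m inch '[[[-0.2,0,0,0,0,0,1],[0,0,0,0,0,0,1]]]'|m
```

```text
tool_pos: [0.4963, 0.1794, 0.0526]
force: [0.1, 0.4, -0.0]
tool_pos: [0.5067, 0.1803, 0.0512]
force: [0.1, -0.5, 0.1]
tool_pos: [0.5079, 0.1805, 0.0512]
force: [-0.4, 0.5, -0.5]
tool_pos: [0.5097, 0.1808, 0.0513]
force: [0.1, -0.8, 0.6]
```

```bash
m(){ grep -E 'pos|force'; }
python3 -m inch '[[[-0.1,0,0,0,0,0,1],[0,0,0,0,0,0,1]]]'|m
python3 -m inch '[[[-0.1,0,0,0,0,0,1],[0,0,0,0,0,0,1]]]'|m
python3 -m inch '[[[-0.1,0,0,0,0,0,1],[0,0,0,0,0,0,1]]]'|m
```

```text
tool_pos: [0.5102, 0.1809, 0.0511]
force: [-1.3, -0.2, 1.1]
tool_pos: [0.5103, 0.1809, 0.051]
force: [-6.1, -1.5, 5.9]
tool_pos: [0.5105, 0.1809, 0.0509]
force: [-11.1, -1.6, 8.0]
```

Contact forward is at f≈0.528, which puts the edge near 0.536. Rail top is 0.0538. I'll back off and take settled shots to find the orange pin by colour.

```bash
m(){ grep -E 'pos|force'; }
python3 -m inch '[[[1.5,0,0,0,0,0,-1],[0,1.5,-3,0,0,0,-1],[0,-3,-5,0,0,0,-1],[0,-3,-5,0,0,0,-1],[0,0,0,0,0,0,-1]]]'|m
python3 -m inch '[[[0,0,0,0,0,0,-1],[0,0,0,0,0,0,-1]]]'|m
cat >> h.py <<'E'
def pin(name,z=.0588):
    c=cam(name);im=c["image"]; h=cv2.cvtColor(im,cv2.COLOR_BGR2HSV); k=cv2.inRange(h,(8,130,90),(28,255,255))
    n,_,S,C=cv2.connectedComponentsWithStats(k)
    for i in range(1,n):
        if S[i,4]>5:
            X=onz(c,[C[i]],z)[0]
            if abs(X[0]-.56)<.04 and abs(X[1]-.152)<.04: print(name,C[i].round(1),S[i,4],X.round(4),"f,l",X[0]*.9926+X[1]*.1212,-X[0]*.1212+X[1]*.9926)
    return c
E
python3 -c "
from h import *
st()
for n in('wrist','top','scene'): c=pin(n)
c=cam('wrist');cv2.imwrite('pics/w2.png',c['image']);np.savez('w2.npz',**{k:c[k] for k in('K','distortion','R','t')})
goal([.522,-.329,.2],-20.7)"
```

```text
tool_pos: [0.5065, 0.1417, 0.1745]
force: [1.2, 1.0, 0.3]
tool_pos: [0.5012, 0.1433, 0.1656]
force: [0.3, 0.1, -1.3]
t 6.8 [0.5012 0.1433 0.1656] F [ 0.3   0.09 -1.35] M [0.12 0.01 0.01] open 0.0517
now [0.5009 0.1434 0.1652] shift cm in current axes [  3.68 -47.14  -3.46] then turn deg [-0.04 -0.16 27.71] | shift after turn [-18.67 -43.44  -3.48]
```

View pics/w2.png

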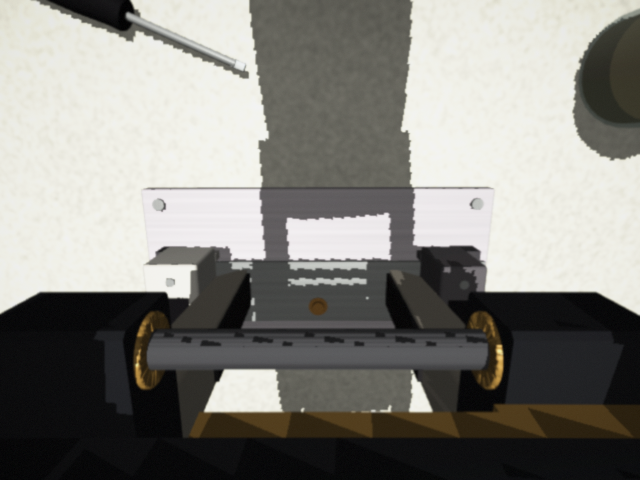

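Settled wrist view: the pin is at (317.5,306), the plate's near corners are at (144,188) and (492,187.5), and the rail's near edge is at v≈263.

```bash
python3 - <<'E'
from h import *
c=dict(np.load('w2.npz'))
E=onz(c,[(144,188),(492,187.5)],.014);d=E[1]-E[0];y=np.arctan2(-d[0],d[1]);print(E.round(4),np.linalg.norm(d),"yaw",np.degrees(y))
P=onz(c,[(317.5,306)],.0588)[0]
for n,X in(("pin",P),("edgemid",E.mean(0)),("railedge",onz(c,[(320,263)],.0538)[0])):print(n,X.round(4),"f,l",X[0]*np.cos(y)+X[1]*np.sin(y),-X[0]*np.sin(y)+X[1]*np.cos(y))
g=cv2.cvtColor(cv2.imread('pics/w2.png'),cv2.COLOR_BGR2GRAY);print(g[250:275,320],g[250:275,300])
E
```

```text
[[ 0.4903 -0.0041  0.014 ]
 [ 0.4539  0.2867  0.014 ]] 0.29308179982433635 yaw 7.129209181812365
pin [0.5587 0.1516 0.0588] f,l 0.5731800540039483 0.08109928406866464
edgemid [0.4721 0.1413 0.014 ] f,l 0.48595801605054034 0.08160691562952
railedge [0.525  0.1494 0.0538] f,l 0.5394331978231129 0.08308854939579033
[236 235 236 237 238 239 240 237 226 154  96 112 174 195 199 200 199 181
 119  79  74  75  74  73  74] [236 236 237 239 239 240 240 229 161 103  88 111 170 193 198 199 196 181
 117  77  71  73  73  73  72]
```

```bash
m(){ grep -E 'pos|force'; }
python3 -m inch '[[[0,0,-3.5,0,0,0,-1],[0.4,-4.7,0,0,0,0,-1],[0.4,-4.7,0,0,0,0,-1],[0.4,-4.7,0,0,0,0,-1],[0.4,-4.7,0,0,0,0,-1]]]'|m
python3 -m inch '[[[0.4,-4.7,0,0,0,0,-1],[0.4,-4.7,0,0,0,0,-1],[0.4,-4.7,0,0,0,0,-1],[0.4,-4.7,0,0,0,0,-1],[0.4,-4.7,0,0,0,0,-1]]]'|m
python3 -m inch '[[[0.4,-4.7,0,0,0,7,-1],[0,0,0,0,0,7,-1],[0,0,0,0,0,7,-1],[0,0,0,0,0,6.7,-1],[0,0,0,0,0,0,-1]]]'|m
python3 -m inch '[[[0,0,0,0,0,0,-1],[0,0,0,0,0,0,-1]]]'|m
python3 -c "
from h import *
st()
c=cam('wrist');cv2.imwrite('pics/w3.png',c['image']);np.savez('w3.npz',**{k:c[k] for k in('K','distortion','R','t')})
goal([.522,-.329,.2],-20.7)"
```

```text
tool_pos: [0.5084, -0.0466, 0.2012]
force: [0.7, 0.3, -0.3]
tool_pos: [0.5172, -0.2826, 0.2009]
force: [0.0, 0.3, -0.6]
tool_pos: [0.5191, -0.3279, 0.2007]
force: [0.1, -0.5, -0.7]
tool_pos: [0.5194, -0.3279, 0.2015]
force: [0.5, 0.1, 1.1]
t 8.7 [ 0.5194 -0.3279  0.2015] F [0.51 0.08 1.05] M [ 0.06  0.04 -0.02] open 0.0929
now [ 0.5194 -0.328   0.2017] shift cm in current axes [-0.28 -0.    0.17] then turn deg [ 0.   -0.01  0.12] | shift after turn [-0.28 -0.    0.17]
```

View pics/w3.png

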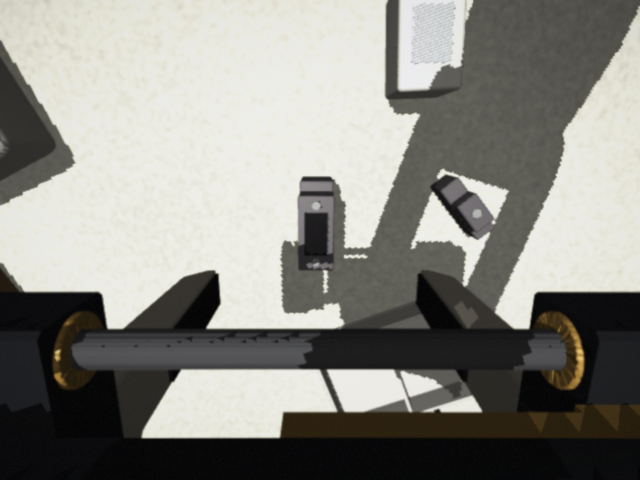

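The module sits at the image centre: its top face runs u 299–334, v 193–268, and its axis is vertical in the image, so it's aligned with the tool.

```bash
python3 - <<'E'
from h import *
c=dict(np.load('w3.npz'))
P=onz(c,[(299.5,193),(333.5,192.5),(334,269),(298,269)],.085);print(P.round(4))
ctr=P.mean(0);n=P[:2].mean(0);f=P[2:].mean(0);print(ctr.round(4),"yaw",np.degrees(np.arctan2(*(f-n)[[1,0]])),"len",np.linalg.norm(f-n),"w",np.linalg.norm(P[0]-P[1]),np.linalg.norm(P[2]-P[3]))
goal([ctr[0],ctr[1],.041],-20.7)
E
```

```text
[[ 0.4876 -0.3292  0.085 ]
 [ 0.4962 -0.305   0.085 ]
 [ 0.5536 -0.3254  0.085 ]
 [ 0.5436 -0.3522  0.085 ]]
[ 0.5202 -0.3279  0.085 ] yaw -20.92831999485266 len 0.06067049970524999 w 0.02563756377984658 0.028569390626373807
now [ 0.5194 -0.328   0.2017] shift cm in current axes [-0.08  0.03 16.07] then turn deg [ 0.   -0.01  0.12] | shift after turn [-0.08  0.03 16.07]
```

```bash
python3 - <<'E'
import cv2,numpy as np
s=cv2.imread("pics/scene0.png")[325:415,140:220]
cv2.imwrite("pics/c2.png",cv2.convertScaleAbs(cv2.resize(s,None,fx=6,fy=6,interpolation=cv2.INTER_CUBIC),alpha=2.5,beta=10))
E
```

```text
(no output)
```

View pics/c2.png

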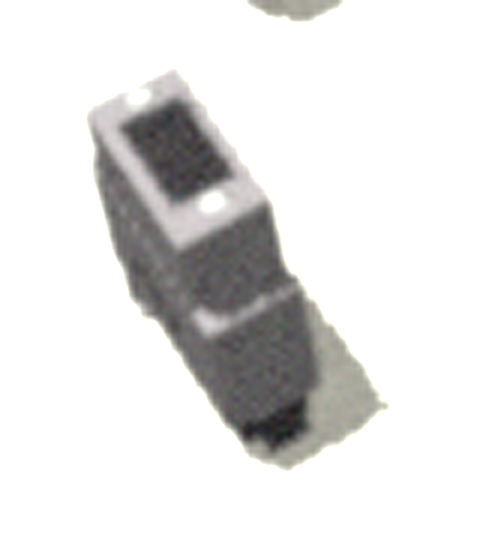

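The black foot is visible at the lower end of the crop (275,425), which is the end away from the robot. The module's +x is therefore −21°, as assumed. Next I'll descend and grip.

```bash
m(){ grep -E 'pos|force|open'; }
python3 -m inch '[[[-0.15,0,4,0,0,0,-1],[0,0,4,0,0,0,-1],[0,0,4,0,0,0,-1],[0,0,3,0,0,0,-1],[0,0,1.05,0,0,0,-1]]]' 30|m
python3 -m inch '[[[0,0,0,0,0,0,-1],[0,0,0,0,0,0,1],[0,0,0,0,0,0,1],[0,0,0,0,0,0,1],[0,0,0,0,0,0,1]]]' 30|m
python3 -m inch '[[[0,0,0,0,0,0,1],[0,0,0,0,0,0,1],[0,0,0,0,0,0,1]]]' 30|m
python3 -c "
from h import *
st()"
```

```text
tool_pos: [0.5184, -0.3269, 0.0371]
force: [-0.3, 0.4, 0.6]
opening: 0.0931
tool_pos: [0.5215, -0.3294, 0.0428]
force: [-1.4, -0.2, 1.2]
opening: 0.0654
tool_pos: [0.5207, -0.3288, 0.0414]
force: [0.2, 0.8, -0.2]
opening: 0.0416
t 10.05 [ 0.5207 -0.3288  0.0414] F [ 0.19  0.76 -0.22] M [ 0.   -0.02 -0.02] open 0.0416
```

```bash
m(){ grep -E 'pos|force|open'; }
python3 -m inch '[[[0,0,0,0,0,0,1],[0,0,0,0,0,0,1],[0,0,0,0,0,0,1],[0,0,0,0,0,0,1]]]' 30|m
python3 -c "
from h import *
st()"
python3 -m inch '[[[0,0,-1,0,0,0,1],[0,0,-3,0,0,0,1],[0,0,-4,0,0,0,1],[0,0,-4,0,0,0,1],[0,0,-4,0,0,0,1]]]' 30|m
python3 -m inch '[[[0,0,0,0,0,-7,1],[0,0,0,0,0,-7,1],[0,0,0,0,0,-7,1],[0,0,0,0,0,-6.8,1],[0,0,0,0,0,0,1]]]'|m
python3 -c "
from h import *
st(); goal([.5238,.1471,.2],7.1)"
```

```text
tool_pos: [0.5207, -0.3288, 0.0413]
force: [-0.5, -0.6, -1.0]
opening: 0.0278
t 10.45 [ 0.5207 -0.3288  0.0413] F [-0.45 -0.64 -0.96] M [-0.11 -0.02 -0.05] open 0.0278
tool_pos: [0.5203, -0.3284, 0.2032]
force: [1.3, -1.1, -2.1]
opening: 0.0273
tool_pos: [0.5206, -0.3286, 0.2017]
force: [0.9, -0.0, -2.0]
opening: 0.0279
t 11.45 [ 0.5206 -0.3286  0.2017] F [ 0.9  -0.03 -2.03] M [ 0.04  0.03 -0.03] open 0.0279
now [ 0.5206 -0.3286  0.2017] shift cm in current axes [-6.27 47.16  0.18] then turn deg [ 0.01 -0.01  0.09] | shift after turn [-6.2  47.17  0.17]
```

```bash
m(){ grep -E 'pos|force|open'; }
python3 -m inch '[[[-0.62,4.72,0,0,0,0,1],[-0.62,4.72,0,0,0,0,1],[-0.62,4.72,0,0,0,0,1],[-0.62,4.72,0,0,0,0,1],[-0.62,4.72,0,0,0,0,1]]]'|m
python3 -m inch '[[[-0.62,4.72,0,0,0,0,1],[-0.62,4.72,0,0,0,0,1],[-0.62,4.72,0,0,0,0,1],[-0.62,4.72,0,0,0,0,1],[-0.62,4.72,0,0,0,0,1]]]'|m
python3 -m inch '[[[0,0,0,0,-6,0,1],[0,0,0,0,-6,0,1],[0,0,0,0,-5.5,0,1],[0,0,0,0,0,0,1],[0,0,0,0,0,0,1]]]'|m
python3 -m inch '[[[0,0,0,0,0,0,1],[0,0,0,0,0,0,1]]]'|m
python3 -c "
from h import *
st(); goal([.5238,.1471,.0912],7.1,17.5)
for n in('scene',):
    c=cam(n);cv2.imwrite('pics/s4.png',cv2.convertScaleAbs(cv2.resize(c['image'][110:300,240:400],None,fx=3.5,fy=3.5,interpolation=cv2.INTER_CUBIC)[:600],alpha=1.5))"
```

```text
tool_pos: [0.522, -0.089, 0.2017]
force: [0.6, -0.4, -2.9]
opening: 0.0275
tool_pos: [0.5236, 0.1492, 0.2019]
force: [2.0, -0.2, -3.4]
opening: 0.0277
tool_pos: [0.5236, 0.1472, 0.2019]
force: [0.3, -0.5, -2.4]
opening: 0.0277
tool_pos: [0.5252, 0.1472, 0.2024]
force: [1.0, 0.2, -3.2]
opening: 0.0276
t 13.15 [0.5252 0.1472 0.2024] F [ 1.04  0.19 -3.16] M [ 0.03  0.3  -0.04] open 0.0276
now [0.5252 0.1472 0.2024] shift cm in current axes [3.480e+00 1.000e-02 1.056e+01] then turn deg [-0.01  0.   -0.09] | shift after turn [3.480e+00 1.000e-02 1.056e+01]
```

View pics/s4.png

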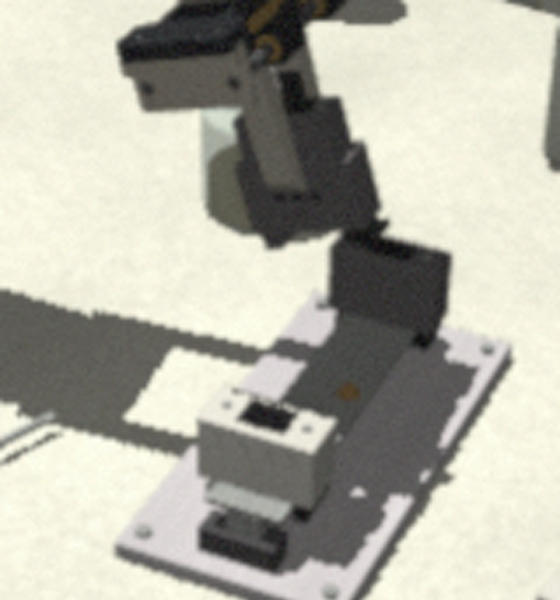

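The module hangs hook-down at (275,240) with its foot end raised, in line with the free place. I'll lower it in stages.

```bash
m(){ grep -E 'pos|force|open'; }
python3 -m inch '[[[0.95,0,2.85,0,0,0,1],[0.95,0,2.85,0,0,0,1],[0.95,0,2.85,0,0,0,1],[0,0,0,0,0,0,1],[0,0,0,0,0,0,1]]]'|m
python3 -m inch '[[[0,0,0,0,0,0,1],[0,0,0,0,0,0,1]]]'|m
python3 -c "
from h import *
st(); goal([.5238,.1471,.0912],7.1,17.5)"
```

```text
tool_pos: [0.5227, 0.1469, 0.1114]
force: [-0.4, -0.0, -1.6]
opening: 0.0277
tool_pos: [0.5243, 0.1474, 0.1138]
force: [-0.9, 0.6, -2.6]
opening: 0.0279
t 13.9 [0.5243 0.1474 0.1138] F [-0.92  0.63 -2.62] M [-0.01  0.3   0.05] open 0.0279
now [0.5243 0.1474 0.1138] shift cm in current axes [ 0.74 -0.02  2.14] then turn deg [ 0.01  0.2  -0.03] | shift after turn [ 0.73 -0.02  2.14]
```

```bash
m(){ grep -E 'pos|force'; }
python3 -m inch '[[[0.5,0,1.4,0,0,0,1],[0.1,0,0.3,0,0,0,1],[0,0,0,0,0,0,1],[0,0,0,0,0,0,1]]]'|m
python3 -m inch '[[[0.1,0,0.25,0,0,0,1],[0,0,0,0,0,0,1],[0,0,0,0,0,0,1]]]'|m
python3 -m inch '[[[0.04,0,0.15,0,0,0,1],[0,0,0,0,0,0,1],[0,0,0,0,0,0,1]]]'|m
python3 -c "
from h import *
st(); goal([.5238,.1471,.0912],7.1,17.5)"
```

```text
tool_pos: [0.5225, 0.1471, 0.0942]
force: [0.5, 0.5, -3.4]
tool_pos: [0.5219, 0.147, 0.0907]
force: [0.1, -0.1, -3.1]
tool_pos: [0.5222, 0.1471, 0.0894]
force: [-0.1, 0.4, -0.4]
t 14.9 [0.5222 0.1471 0.0894] F [-0.15  0.43 -0.41] M [ 0.01  0.2  -0.04] open 0.0278
now [0.5222 0.1471 0.0894] shift cm in current axes [-0.21 -0.01 -0.13] then turn deg [-0.    0.04 -0.02] | shift after turn [-0.21 -0.02 -0.13]
```

```bash
m(){ grep -E 'pos|force'; }
python3 -m inch '[[[-0.05,0,-0.17,0,0,0,1],[0,0,0,0,0,0,1],[0,0,0,0,0,0,1]]]'|m
python3 -m inch '[[[-0.29,0,0.09,0,0,0,1],[0,0,0,0,0,0,1],[0,0,0,0,0,0,1]]]'|m
python3 -m inch '[[[-0.19,0,0.06,0,0,0,1],[0,0,0,0,0,0,1],[0,0,0,0,0,0,1]]]'|m
python3 -c "
from h import *
st(); goal([.5238,.1471,.0912],7.1,17.5)"
```

```text
tool_pos: [0.5217, 0.1469, 0.0907]
force: [-0.7, 0.1, -2.4]
tool_pos: [0.5249, 0.1473, 0.0907]
force: [-0.4, -0.2, -3.0]
tool_pos: [0.5269, 0.1476, 0.0908]
force: [-0.2, -0.1, -2.6]
t 15.8 [0.5269 0.1476 0.0908] F [-0.21 -0.08 -2.59] M [-0.02  0.36 -0.03] open 0.028
now [0.5269 0.1476 0.0908] shift cm in current axes [ 0.28 -0.01 -0.13] then turn deg [-0.01 -0.   -0.02] | shift after turn [ 0.28 -0.01 -0.13]
```

```bash
m(){ grep -E 'pos|force'; }
python3 -m inch '[[[-0.19,0,0.06,0,0,0,1],[0,0,0,0,0,0,1],[0,0,0,0,0,0,1]]]'|m
python3 -m inch '[[[-0.19,0,0.06,0,0,0,1],[0,0,0,0,0,0,1],[0,0,0,0,0,0,1]]]'|m
python3 -m inch '[[[-0.19,0,0.06,0,0,0,1],[0,0,0,0,0,0,1],[0,0,0,0,0,0,1]]]'|m
python3 -c "
from h import *
st(); goal([.5238,.1471,.0912],7.1,17.5)"
```

```text
tool_pos: [0.5289, 0.1478, 0.0908]
force: [0.1, 0.5, -3.2]
tool_pos: [0.5309, 0.148, 0.0908]
force: [0.0, -0.3, -3.5]
tool_pos: [0.5328, 0.1483, 0.0908]
force: [0.8, -0.6, -2.9]
t 16.7 [0.5328 0.1483 0.0908] F [ 0.78 -0.61 -2.93] M [ 0.03  0.33 -0.01] open 0.0278
now [0.5328 0.1483 0.0908] shift cm in current axes [ 0.86 -0.01 -0.31] then turn deg [-0.01 -0.   -0.02] | shift after turn [ 0.86 -0.01 -0.31]
```

```bash
m(){ grep -E 'pos|force'; }
python3 -m inch '[[[-0.14,0,0.045,0,0,0,1],[0,0,0,0,0,0,1],[0,0,0,0,0,0,1]]]'|m
python3 -m inch '[[[-0.1,0,0.03,0,0,0,1],[0,0,0,0,0,0,1],[0,0,0,0,0,0,1]]]'|m
python3 -m inch '[[[-0.1,0,0.03,0,0,0,1],[0,0,0,0,0,0,1],[0,0,0,0,0,0,1]]]'|m
python3 -c "
from h import *
st(); goal([.5238,.1471,.0912],7.1,17.5)"
```

```text
tool_pos: [0.5343, 0.1485, 0.0908]
force: [0.4, -1.2, -1.9]
tool_pos: [0.5353, 0.1486, 0.0908]
force: [-0.3, 0.1, -3.4]
tool_pos: [0.5362, 0.1487, 0.0907]
force: [-0.9, -0.1, -2.9]
t 17.6 [0.5362 0.1487 0.0907] F [-0.91 -0.13 -2.89] M [-0.01  0.44 -0.05] open 0.028
now [0.5362 0.1487 0.0907] shift cm in current axes [ 1.18 -0.01 -0.42] then turn deg [-0.01 -0.02 -0.02] | shift after turn [ 1.18 -0.01 -0.42]
```

```bash
m(){ grep -E 'pos|force'; }
python3 -m inch '[[[-0.1,0,0.03,0,0,0,1],[0,0,0,0,0,0,1],[0,0,0,0,0,0,1]]]'|m
python3 -m inch '[[[-0.1,0,0.03,0,0,0,1],[0,0,0,0,0,0,1],[0,0,0,0,0,0,1]]]'|m
python3 -c "
from h import *
st()"
```

```text
tool_pos: [0.5367, 0.1488, 0.0903]
force: [-4.7, -1.0, -1.8]
tool_pos: [0.5372, 0.1489, 0.09]
force: [-6.9, -1.4, -0.6]
t 18.2 [0.5372 0.1489 0.09  ] F [-6.88 -1.39 -0.63] M [-0.14  1.81  0.03] open 0.028
```

```bash
m(){ grep -E 'pos|force'; }
python3 -m inch '[[[0.05,0,-0.015,0,0,0,1],[-0.03,0,-0.1,0,0,0,1],[0,0,0,0,0,0,1]]]'|m
python3 -m inch '[[[-0.03,0,-0.1,0,0,0,1],[0,0,0,0,0,0,1],[0,0,0,0,0,0,1]]]'|m
python3 -c "
from h import *
st()"
```

```text
tool_pos: [0.5368, 0.1488, 0.0909]
force: [-5.1, -1.4, -6.5]
tool_pos: [0.5367, 0.1487, 0.0913]
force: [-0.4, 0.8, -17.8]
t 18.8 [0.5367 0.1487 0.0913] F [ -0.37   0.85 -17.78] M [0.05 1.24 0.02] open 0.028
```

The lip catches under the rail when lifted: −18 N, against about −3 N of weight. It's hooked. Next I'll ease down to about 11.5° and release.

```bash
m(){ grep -E 'pos|force|open'; }
python3 -m inch '[[[0.04,0,0.16,0,0,0,1],[0,0,0,0,0,0,1],[0,0,0,0,0,0,1]]]'|m
python3 -m inch '[[[-0.1,0,0.09,0,2,0,1],[0,0,0,0,0,0,1],[0,0,0,0,0,0,1]]]'|m
python3 -m inch '[[[-0.1,0,0.09,0,2,0,1],[0,0,0,0,0,0,1],[0,0,0,0,0,0,1]]]'|m
python3 -c "
from h import *
st();goal([.5367,.1488,.09],7.1,11.5)"
```

```text
tool_pos: [0.5376, 0.1489, 0.0913]
force: [-5.7, -0.8, -9.6]
opening: 0.028
tool_pos: [0.5391, 0.1492, 0.0909]
force: [-8.0, -1.4, -6.8]
opening: 0.0275
tool_pos: [0.5405, 0.1494, 0.0905]
force: [-7.3, 0.4, -4.9]
opening: 0.0278
t 19.7 [0.5405 0.1494 0.0905] F [-7.27  0.36 -4.91] M [-0.08  1.96  0.03] open 0.0278
now [0.5405 0.1494 0.0905] shift cm in current axes [ 0.38 -0.01 -0.05] then turn deg [ 0.    2.03 -0.02] | shift after turn [ 0.39 -0.01 -0.03]
```

```bash
m(){ grep -E 'pos|force|open'; }
python3 -m inch '[[[0,0,0.12,0,1.5,0,1],[0,0,0,0,0,0,1],[0,0,0,0,0,0,1]]]'|m
python3 -m inch '[[[0,0,0,0,0,0,-0.1],[0,0,0,0,0,0,-0.1],[0,0,0,0,0,0,-0.1],[0,0,0,0,0,0,-0.1],[0,0,0,0,0,0,-0.1]]]'|m
python3 -c "
from h import *
st();goal([.5403,.1494,.15],7.1,0)
for n in('scene',):
    c=cam(n);cv2.imwrite('pics/s5.png',cv2.convertScaleAbs(cv2.resize(c['image'][140:290,240:400],None,fx=4,fy=4,interpolation=cv2.INTER_CUBIC)[:600],alpha=1.7))"
```

```text
tool_pos: [0.5415, 0.1495, 0.09]
force: [-6.1, -0.6, -3.1]
opening: 0.0278
tool_pos: [0.5412, 0.1493, 0.0895]
force: [0.1, 0.2, 0.2]
opening: 0.0511
t 20.5 [0.5412 0.1493 0.0895] F [0.07 0.18 0.19] M [ 0.03  0.09 -0.03] open 0.0511
now [0.5412 0.1493 0.0895] shift cm in current axes [-1.18  0.02 -5.94] then turn deg [-0.   12.07 -0.03] | shift after turn [ 0.09  0.02 -6.05]
```

View pics/s5.png

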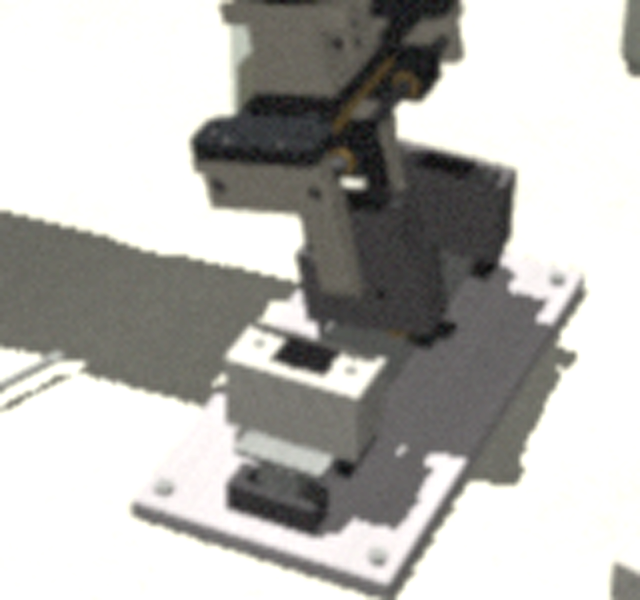

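The module is hooked and resting with its foot on the far edge at (430,335). I'll retreat along the tool axis, close the fingers, shift over the foot end and feel for the top.

```bash
m(){ grep -E 'pos|force|open'; }
python3 -m inch '[[[0,0,-1.5,0,0,0,-0.1],[0,0,-3,0,0,0,-0.1],[0,0,-1.3,0,0,0,-0.1],[0,0,0,0,0,0,1],[-1.1,0,0,0,0,0,1]]]' 20|m
python3 -m inch '[[[-1.1,0,0,0,0,0,1],[0,0,0,0,0,0,1],[0,0,0,0,0,0,1],[0,0,0,0,0,0,1],[0,0,0,0,0,0,1]]]'|m
python3 -m inch '[[[0,0,0.7,0,0,0,1],[0,0,0,0,0,0,1],[0,0,0,0,0,0,1]]]'|m
python3 -m inch '[[[0,0,0.2,0,0,0,1],[0,0,0,0,0,0,1],[0,0,0,0,0,0,1]]]'|m
python3 -m inch '[[[0,0,0.2,0,0,0,1],[0,0,0,0,0,0,1],[0,0,0,0,0,0,1]]]'|m
python3 -c "
from h import *
st();goal([.5403,.1494,.15],7.1,0)"
```

```text
tool_pos: [0.5389, 0.1491, 0.1472]
force: [-0.2, 0.6, -0.6]
opening: 0.0395
tool_pos: [0.5495, 0.1504, 0.1496]
force: [0.3, 0.7, 0.4]
opening: 0.0015
tool_pos: [0.5511, 0.1506, 0.1429]
force: [-0.6, 0.0, 0.9]
opening: 0.0009
tool_pos: [0.5519, 0.1507, 0.1415]
force: [-0.4, 0.5, -0.2]
opening: 0.0002
tool_pos: [0.5522, 0.1507, 0.1394]
force: [-0.4, -0.1, 0.3]
opening: 0.0005
t 22.45 [0.5522 0.1507 0.1394] F [-0.36 -0.14  0.28] M [ 0.    0.15 -0.03] open 0.0005
now [0.5522 0.1507 0.1394] shift cm in current axes [ 0.96  0.01 -1.28] then turn deg [-0.   11.99 -0.02] | shift after turn [ 1.2   0.01 -1.06]
```

```bash
m(){ grep -E 'pos|force'; }
python3 -m inch '[[[0,0,0.25,0,0,0,1],[0,0,0,0,0,0,1],[0,0,0,0,0,0,1]]]'|m
python3 -m inch '[[[0,0,0.1,0,0,0,1],[0,0,0,0,0,0,1],[0,0,0,0,0,0,1]]]'|m
python3 -m inch '[[[0,0,0.1,0,0,0,1],[0,0,0,0,0,0,1],[0,0,0,0,0,0,1]]]'|m
python3 -c "
from h import *
st()"
```

```text
tool_pos: [0.5527, 0.1508, 0.1369]
force: [-0.5, -0.5, 0.3]
tool_pos: [0.553, 0.1508, 0.1361]
force: [-0.1, -0.6, -0.1]
tool_pos: [0.5532, 0.1509, 0.1351]
force: [-0.1, -0.5, 0.0]
t 23.35 [0.5532 0.1509 0.1351] F [-0.07 -0.52  0.02] M [ 0.03  0.07 -0.02] open 0.0003
```

Near the expected height now. I'll use finer steps until there's contact.

```bash
m(){ grep -E 'pos|force'; }
python3 -m inch '[[[0,0,0.1,0,0,0,1],[0,0,0,0,0,0,1]]]'|m
python3 -m inch '[[[0,0,0.1,0,0,0,1],[0,0,0,0,0,0,1]]]'|m
python3 -m inch '[[[0,0,0.1,0,0,0,1],[0,0,0,0,0,0,1]]]'|m
python3 -c "
from h import *
st()
for n in('scene',):
    c=cam(n);cv2.imwrite('pics/s6.png',cv2.convertScaleAbs(cv2.resize(c['image'][140:290,240:400],None,fx=4,fy=4,interpolation=cv2.INTER_CUBIC)[:600],alpha=1.7))"
```

```text
tool_pos: [0.5539, 0.151, 0.1348]
force: [-0.8, -0.2, 4.2]
tool_pos: [0.5547, 0.1511, 0.1345]
force: [-1.2, 0.0, 7.2]
tool_pos: [0.5554, 0.1512, 0.1341]
force: [-0.5, -0.9, 7.7]
t 23.95 [0.5554 0.1512 0.1341] F [-0.53 -0.92  7.75] M [ 0.   -0.13  0.01] open 0.0004
```

```bash
m(){ grep -E 'pos|force'; }
python3 -m inch '[[[-0.13,0,0.09,0,1,0,1],[-0.13,0,0.09,0,1,0,1],[0,0,0,0,0,0,1]]]'|m
python3 -m inch '[[[-0.13,0,0.09,0,1,0,1],[-0.13,0,0.09,0,1,0,1],[0,0,0,0,0,0,1]]]'|m
python3 -c "
from h import *
st();goal([.5403,.1494,.15],7.1,0)"
```

```text
tool_pos: [0.5586, 0.1516, 0.1329]
force: [1.1, -0.9, 9.3]
tool_pos: [0.5617, 0.1519, 0.1315]
force: [2.3, 0.3, 6.7]
t 24.6 [0.5617 0.1519 0.1315] F [2.35 0.34 6.73] M [ 0.05 -0.52 -0.05] open 0.0006
now [0.5617 0.1519 0.1315] shift cm in current axes [ 1.87  0.01 -2.14] then turn deg [ 0.01  8.22 -0.03] | shift after turn [ 2.15  0.01 -1.85]
```

```bash
m(){ grep -E 'pos|force'; }
python3 -m inch '[[[-0.13,0,0.09,0,1,0,1],[-0.13,0,0.1,0,1,0,1],[0,0,0,0,0,0,1]]]'|m
python3 -m inch '[[[-0.13,0,0.1,0,1,0,1],[-0.13,0,0.1,0,1,0,1],[0,0,0,0,0,0,1]]]'|m
python3 -m inch '[[[-0.13,0,0.1,0,1,0,1],[-0.13,0,0.1,0,1,0,1],[0,0,0,0,0,0,1]]]'|m
python3 -c "
from h import *
st();goal([.5403,.1494,.15],7.1,0)"
```

```text
tool_pos: [0.5646, 0.1523, 0.13]
force: [2.6, 0.4, 7.9]
tool_pos: [0.5676, 0.1527, 0.1284]
force: [2.5, 1.0, 8.0]
tool_pos: [0.5705, 0.1531, 0.128]
force: [-2.8, 0.1, 17.5]
t 25.5 [0.5705 0.1531 0.128 ] F [-2.83  0.11 17.55] M [ 0.02  0.42 -0.01] open 0.0005
now [0.5705 0.1531 0.128 ] shift cm in current axes [ 2.95  0.   -2.32] then turn deg [ 0.02  2.3  -0.03] | shift after turn [ 3.04  0.01 -2.2 ]
```

```bash
m(){ grep -E 'pos|force'; }
python3 -m inch '[[[-0.03,0,0.05,0,1,0,1],[0,0,0.03,0,1.2,0,1],[0,0,0,0,0,0,1]]]'|m
python3 -m inch '[[[0,0,-0.3,0,0,0,1],[0,0,-2,0,0,0,1],[0,0,-3,0,0,0,1],[0,0,-3,0,0,0,1],[3,0,-3,0,0,0,1]]]'|m
python3 -m inch '[[[3,0,-3,0,0,0,1],[3,0,0,0,0,0,1],[3,0,0,0,0,0,1],[0,0,0,0,0,0,1],[0,0,0,0,0,0,1]]]'|m
python3 -c "
from h import *
st()
f=lambda im,x,y,w,h,k:cv2.convertScaleAbs(cv2.resize(im[y:y+h,x:x+w],None,fx=k,fy=k,interpolation=cv2.INTER_CUBIC),alpha=1.6)
a=f(cam('scene')['image'],260,160,130,125,4);b=f(cam('wrist')['image'],160,130,320,200,.875)
t=f(cam('top')['image'],205,210,135,85,2.05)
o=np.zeros((500,800,3),np.uint8);o[:a.shape[0],:520]=a[:500];o[:175,520:800]=b[:,:280];o[200:200+t.shape[0],520:520+t.shape[1]]=t[:,:280];cv2.imwrite('pics/f7.png',o)"
```

```text
tool_pos: [0.571, 0.1532, 0.1277]
force: [-2.4, 0.2, 20.4]
tool_pos: [0.5395, 0.1489, 0.2365]
force: [-0.3, 0.5, 0.9]
tool_pos: [0.4495, 0.138, 0.2671]
force: [-0.3, 0.5, 0.9]
t 26.8 [0.4495 0.138  0.2671] F [-0.31  0.53  0.9 ] M [ 0.08 -0.   -0.01] open 0.0006
```

View pics/f7.png

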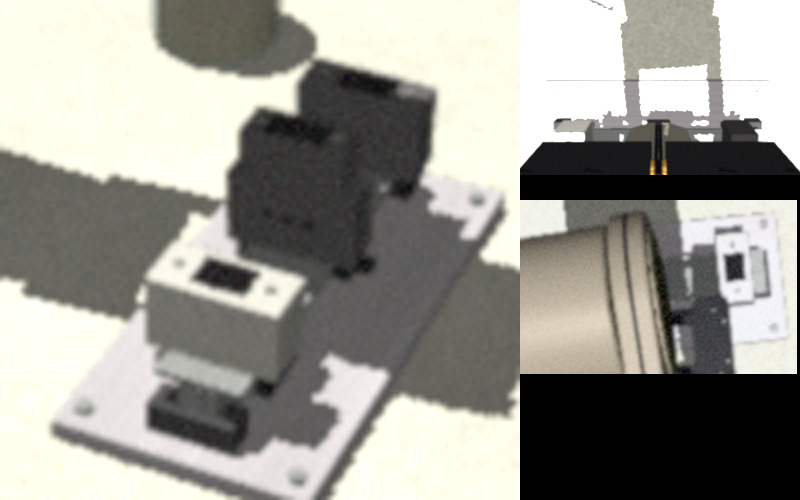

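The module stands level between the fitted ones, with its foot under the far edge at (365,265). I'll clear the arm and check against a projected model.

```bash
python3 -m inch '[[[0,4.5,0,0,0,0,1],[0,4.5,0,0,0,0,1],[0,4.5,0,0,0,0,1],[0,4.5,0,0,0,0,1],[0,4.5,0,0,0,0,1]]]'|grep pos
python3 -m inch '[[[0,4,0,0,0,0,1],[0,4,0,0,0,0,1],[0,0,0,0,0,0,1],[0,0,0,0,0,0,1]]]'|grep pos
python3 - <<'E'
from h import *
a=np.radians(7.1);R=np.array([[np.cos(a),-np.sin(a)],[np.sin(a),np.cos(a)]])
def W(mx,my,mz,th=0):
    # rel S=(-25.5,11) at edge f .5365,z .0538
    t=np.radians(th);x=mx+25.5;z=mz-11
    return np.r_[R@[.5365+(x*np.cos(t)-z*np.sin(t))/1e3,.0812+my/1e3],.0538+(x*np.sin(t)+z*np.cos(t))/1e3]
o=[]
for n,(x,y,w,h) in dict(top=(205,210,135,90),scene=(290,170,90,80)).items():
    c=cam(n);k=390/w;im=cv2.convertScaleAbs(cv2.resize(c["image"][y:y+h,x:x+w],None,fx=k,fy=k,interpolation=cv2.INTER_CUBIC),alpha=1.6)
    im2=im.copy()
    for th,col in((0,(0,255,0)),(11,(0,0,255))):
        P=proj(c,[W(sx*30,sy*14,85,th) for sx,sy in((-1,-1),(1,-1),(1,1),(-1,1))]);P=((P-[x,y]+.5)*k).astype(int)
        cv2.polylines(im2,[P],True,col,1)
    o.append(np.hstack([im,im2]))
cv2.imwrite("pics/f8.png",np.vstack(o)[:600]);print(np.vstack(o).shape)
E
```

```text
tool_pos: [0.422, 0.3633, 0.2665]
tool_pos: [0.4119, 0.4413, 0.2657]
(607, 780, 3)
```

View pics/f8.png

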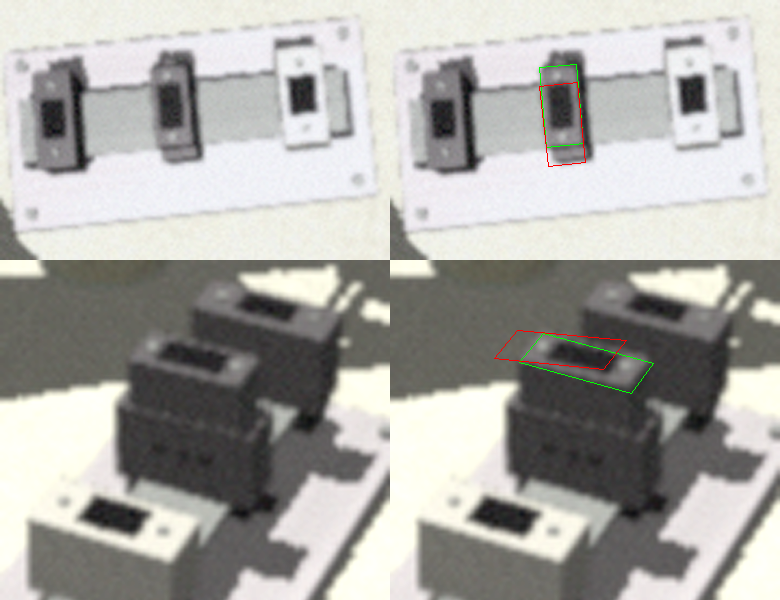

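The projected level model (green) matches the module in both views, and the 11° unlatched model (red) doesn't. The module is square with the fitted ones and the robot is clear of everything. Handing in.

```bash
python3 -c "
from h import *
st(); print(robot.close_job())"
```

```text
t 27.95 [0.4125 0.44   0.2665] F [0.44 0.28 0.13] M [0.02 0.02 0.05] open 0.0006
the job is handed in; nothing more can be done
None
```

The module is fitted on the rail over the pin and looks latched. I handed the job in at t ≈ 28 s, with the robot clear of everything.

**What I did:**
- I felt for the rail with closed fingers: its top is at z ≈ 53.8 mm (3.8 mm above nominal) and its near edge is within about 1 mm of nominal. The highest forces while probing were about 22 N on the top and 14 N on the edge.
- I gripped the module across its width, tilted it 17.5°, and slid the lip under the near edge. A small lift test caught at about −18 N against roughly −3 N of weight, so it was hooked.
- I let it down to rest on its foot, then rocked the far end down with closed fingers at about 7–9 N. The force then rose to about 20 N as it bottomed out at the expected seated height.

**Last checks:**
- **Level and square:** after I backed off, a level model projected into the top and scene pictures matched the module. A model at the 11° unlatched tilt clearly did not. It looks square with the two fitted modules.
- **Position:** it sits on the measured pin line to within about 1 mm, which is near the cameras' calibration limit.
- **Not checked directly:** I can't read the pin or foot joints and did not pull-test the latch. That it is latched rests on it staying level after release. I moved nothing else on purpose, and nothing looked disturbed in the last pictures of the mount, but I did not re-check the whole bench.

No checks failed or disagreed. During the approach, one reading 1.8 mm below the planned height showed a light touch of about 3 N, probably the foot on the pin. I raised the module before sliding it in.

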